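# Test the latching stop on a bench shaker's control box

### The job

Do the stop test on the control box of the bench shaker, with the fingertips only and without gripping or lifting anything. Press the big winged mushroom stop button all the way in and move the hand off it so that it is seen to stay latched, then push one of its wings round clockwise (seen from above) until the latch lets go and the button springs back out, and then press the small round reset key fully down and let it come up again. Use no more than firm hand pressure on the stop and its box, leave the square start key unpressed, and leave everything else on the bench where it stands.

Things in the scene. Friction and masses are not known exactly. Their poses are not given: they have to be found in the camera images.
- station: the grey control box, 140 mm (its x) by 250 mm (its y) by 60 mm high, does not move; origin at the centre of its underside, z up. The mushroom stop stands on its top with its vertical axis at x = 0, y = +45 mm. The two small key modules sit on its top at y = -75 mm, one at x = -35 mm and one at x = +35 mm; which is which varies
- stop_press (a joint): how far the mushroom stop is pushed down, m: 0 = out, about 0.0105 = latched in, 0.0145 = end of travel. It must be pushed past 0.0110 for the latch to catch. A spring pushes it up with 2.5 N (out) to 6 N (in); pressing it in takes about 7 N. Once latched it stays down by itself; the twist releases it and the spring brings it up
- stop_twist (a joint): clockwise turn of the mushroom head (seen from above), rad: 0 at rest, 0.85 at the stop. A spring turns it back to 0 (torque 0.03 N m at 0, 0.08 N m at the stop). The latch lets go at about 0.45 to 0.65 rad, so turn to 0.7 or more
- stop_top (a point): centre of the top of the black mushroom head, a flat spot 20 mm across; moves down with the button. Head: round, 52 mm across, 26 mm high at the crown, 16 mm at the rim. Its underside is 26 mm below this point, and 18 mm above the box top when out, 7.5 mm when latched. Its frame turns with the head; two wings point along its +y and -y
- wing_left (a point): middle of the outer part of the wing on the head's +y side, 37 mm from the axis, half-way up. The two flat wings stick out of opposite sides of the rim, 92 mm over their tips, each 14 mm wide and 16 mm high; their tops lie 10 mm below the crown, their undersides are level with the head's
- wing_right (a point): the same point on the wing on the -y side, 37 mm from the axis; both wings are alike and either serves
- reset (a joint): how far the round reset key is pushed down, m: 0 = up, 0.006 = fully down; springs back; 1.5 N to start, 5 N fully down
- reset_top (a point): centre of the top of the small round reset key, white, 24 mm across, standing 12 mm above its grey module (46 x 46 mm, 8 mm high, on the box top)
- start (a joint): how far the square start key is pushed down, m: same travel and spring as the reset key; must stay unpressed
- start_top (a point): centre of the top of the small square start key, white, 25 x 25 mm, on a like module 70 mm from the reset key
- bottle: cream bottle, 64 mm across, 150 mm high; a loose bystander, origin at the centre of its underside
- swab_beaker: plastic beaker of red-capped swab tubes, 68 mm across, 139 mm high; a loose bystander, origin at the centre of its underside
- dishes: stack of two clear dishes, 86 mm across, 28 mm high; a loose bystander, origin at the centre of its underside
- swab_tube: single capped swab tube lying down, 147 mm long, 15 mm thick; a loose bystander, origin at the centre of its underside
- jar: amber jar, 58 mm across, 75 mm high; a loose bystander, origin at the centre of its underside
- tube_rack: white tube rack, 70 x 130 mm, 82 mm high; a loose bystander, origin at the centre of its underside
- timer: flat bench timer, 60 x 75 mm, 22 mm high; a loose bystander, origin at the centre of its underside

How it is judged:
By the outcome, as a careful person would: the job done as asked, in the order asked, and still so for the second after the job is handed in, with the robot touching nothing.
It also fails if it takes over 48 s, if anything falls off the work surface, if the arm or the gripper's body presses on something with over 40 N, if the wrist force passes 120 N, or if a joint passes its speed limit or range.

### The arm

A 6-joint arm with a two-finger parallel gripper is mounted at the origin on the work surface. World frame = base frame: x ahead of the robot, y to its left, z up, the work surface at z = 0. Lengths are in m, angles in rad, forces in N, time in s.
With the tool pointing down it reaches from about 0.35 to 0.725 m from the base axis. Payload 4.3 kg.
Tool frame: the origin (TCP) lies where the fingers leave the gripper's body, on its centre line; the fingertips stand 73 mm ahead of it and the grasp point (between the pads) lies 54 mm ahead of it (env.grip_point_offset is the z of the grasp point in the tool frame, in m); z points along the fingers, y is the direction in which the jaws open and shut (so a half turn about z gives the same grasp; the last joint's range is limited). The gripper opens to 85 mm and grips with 20 to 120 N. Pads are 22 mm wide; open, the fingers measure 114 mm over their backs; the gripper's body (76 mm by 85 mm) begins 54 mm behind the grasp point. The pads swing forward as they close: fully open they stand 13 mm farther back than shut.
Start: joints at [-1.231, 0.377, 0.081, 1.274, 0, 1.46], TCP at [0.25, -0.518, 0.304] pointing down, gripper open.
Joint ranges: [-2.72, 2.72], [-0.84, 1.66], [-1.02, 1.22], [-1.77, 2.12], [-1.37, 1.28], [-3.14, 3.14]. Speed limits (rad/s): [2.57, 2.57, 3.14, 3.14, 3.14, 3.14].

### API

Orientations are given as a rotation vector (axis times angle).
In Python, from cell import observe, viewer, order, env gives the robot as it stands.
- The arm moves only by the shell command python3 -m inch 'ROWS' [OPENING]. ROWS is JSON, a list of rows, each an object of numbers: "tx", "ty", "tz": the shift along the tool's x, y, z in mm; "turn": the turn about the tool's z in rad. A call has 1 to 10 rows; each row is the pose to reach, as a shift and turn from the pose measured when the call began, along the tool's axes at that moment; what a row does not reach only later rows make up. A row lasts 1/10 s, in which the tool goes at most 50 mm and 8.59 degrees, less where a joint would pass 70% of its speed; a pose out of reach is approached as far as the arm can. A call with a gripper value outside its range is refused whole. OPENING is the opening, from 0 (shut) to 1 (fully open), set as the call begins (- or left out, the last holds). The fingers move at their own pace and stop on an object; the grip force is fixed at half the most. Time passes only in rows, so rows that repeat a pose let the fingers close. It gives the time, the measured TCP pose, the force and the opening at its end, in the units of the state.
- observe(): the state, without advancing time (a new reading comes with each control period).
- viewer.get_image(name): name is "scene" or "top" or "wrist"; returns the picture (384x512x3 uint8, blue, green, red); there is no depth.
- viewer.camera_model(name): a dict with "fx", "fy", "cx", "cy" (pixels), "cam_to_world" (4x4, takes a point from camera to world coordinates); the wrist camera has in their place "mount" (4x4, takes a point from camera to tool coordinates, whose origin is the TCP and whose axes are the flange's). Camera axes: x right, y down, z forward; pixel columns grow to the right and rows downward; lengths in m; the calibration is good to about 2 mm. A picture is of the moment at which its call begins: read the wrist's pose just before it. camera_model takes no time and is no camera call.
- order.sign_off(): hands the job in, once; it reports no verdict.
The state is a dict: "time_s": time; "joint_pos": joint angles; "qd": joint speeds; "joint_efforts": joint torques, N m; "ee_pos": TCP position; "tool_rot": TCP orientation; "contact_force": force on the tool from outside, world axes, zero at the start; "moment": the same for the moment, N m; "finger_gap": finger opening in m.
Only numpy, scipy, OpenCV 4.12 (cv2) and the standard library are available. Lean on these libraries where they do the work, as an engineer would, in place of code of your own. Each camera call takes 0.05 s, during which the arm holds its last target.

## Working session

There is one attempt and no reset: what is moved stays moved. The work goes in short steps, Python scripts to look and compute and a shell command to move; the robot and the scene stay as the last step left them, time stands still between calls to the robot, and variables do not carry over. Pictures are saved under pics/ and viewed, and the job is handed in when it is done.

```bash
ls; mkdir -p pics; python3 - <<'E'
from cell import observe, viewer, order, env
import cv2
s=observe()
for k,v in s.items(): print(k,v)
for n in ("scene","top"):
    cv2.imwrite(f"pics/a_{n}.png",viewer.get_image(n)); print(viewer.camera_model(n))
print(viewer.camera_model("wrist"))
E
```

```text
pics
time_s 0.0
joint_pos [-1.23129091e+00  3.78077142e-01  7.96738384e-02  1.27441251e+00
  1.08074085e-05  1.46048016e+00]
qd [-2.03178377e-04  1.11221603e-03  2.06116716e-05 -1.32284399e-03
  1.15566630e-03  5.42760348e-04]
joint_efforts [-7.04204422e-05 -4.63603234e+01  2.69877487e+01  2.07004318e-02
 -5.33858679e-05 -3.19649907e-06]
ee_pos [ 0.24984698 -0.51733411  0.30297126]
tool_rot [-3.06051159e+00 -7.00188387e-01  3.45635810e-04]
contact_force [-0.22574671 -0.26575498  0.83659861]
moment [ 0.02296574 -0.01754293 -0.01802536]
finger_gap 0.08546547871424162
{'fx': 391.48905531451356, 'fy': 391.48905531451356, 'cx': 263.2734681623749, 'cy': 197.23187091657024, 'cam_to_world': array([[-0.56283933,  0.59116298, -0.5777008 ,  1.15684202],
       [ 0.82649511,  0.41168445, -0.38395541,  0.4345173 ],
       [ 0.01085021, -0.69357209, -0.72030551,  0.76478793],
       [ 0.        ,  0.        ,  0.        ,  1.        ]])}
{'fx': 440.6346912581597, 'fy': 440.6346912581597, 'cx': 263.95551133966984, 'cy': 186.07432562585404, 'cam_to_world': array([[ 0.00980471, -0.99421557,  0.10695448,  0.47358005],
       [-0.99994803, -0.00944948,  0.00382761,  0.0602399 ],
       [-0.0027948 , -0.10698645, -0.99425655,  1.03961751],
       [ 0.        ,  0.        ,  0.        ,  1.        ]])}
{'fx': 271.08798203449095, 'fy': 271.08798203449095, 'cx': 258.54054291643877, 'cy': 188.8423868414659, 'mount': array([[ 2.70112812e-04, -9.60764119e-01, -2.77366608e-01,
         7.07686505e-02],
       [ 9.99999737e-01,  7.29666823e-05,  7.21099675e-04,
         9.03050063e-04],
       [-6.72568172e-04, -2.77366730e-01,  9.60763886e-01,
        -6.98092588e-02],
       [ 0.00000000e+00,  0.00000000e+00,  0.00000000e+00,
         1.00000000e+00]])}
```

View pics/a_scene.png

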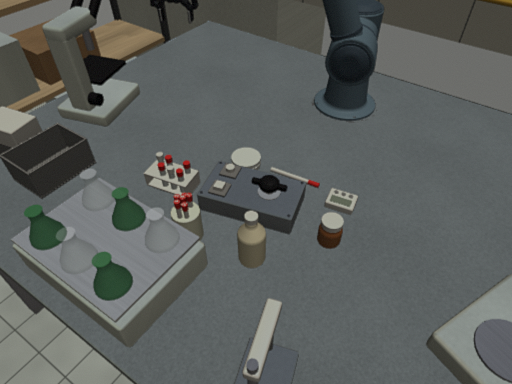

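View pics/a_top.png

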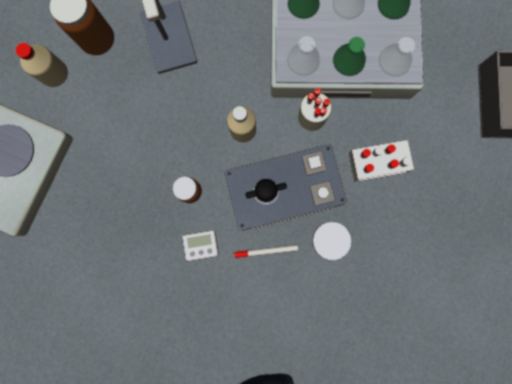

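The top view shows the stop near (265,190), key modules near (315,162) and (322,194), the bottle at (240,122), and the beaker at (316,107). I'll enlarge it to tell the keys apart.

```bash
cat > h.py <<'E'
import numpy as np
def px2plane(m,u,v,z,T=None):
    T=np.array(m['cam_to_world'] if T is None else T)
    d=T[:3,:3]@np.array([(u-m['cx'])/m['fx'],(v-m['cy'])/m['fy'],1]);o=T[:3,3]
    return o+d*(z-o[2])/d[2]
def proj(m,p,T=None):
    T=np.array(m['cam_to_world'] if T is None else T)
    c=T[:3,:3].T@(np.array(p)-T[:3,3]); return np.array([m['fx']*c[0]/c[2]+m['cx'],m['fy']*c[1]/c[2]+m['cy']])
E
python3 - <<'E'
import cv2,numpy as np
a=cv2.imread("pics/a_top.png")
c=a[85:245,160:360]; cv2.imwrite("pics/a_topz.png",cv2.resize(c,(800,640)[:2] if 0 else (750,600),interpolation=cv2.INTER_CUBIC))
g=cv2.convertScaleAbs(a[140:235,215:355],alpha=2.2,beta=20); cv2.imwrite("pics/a_topb.png",cv2.resize(g,None,fx=5.5,fy=5.5,interpolation=cv2.INTER_CUBIC))
E
```

```text
(no output)
```

View pics/a_topb.png

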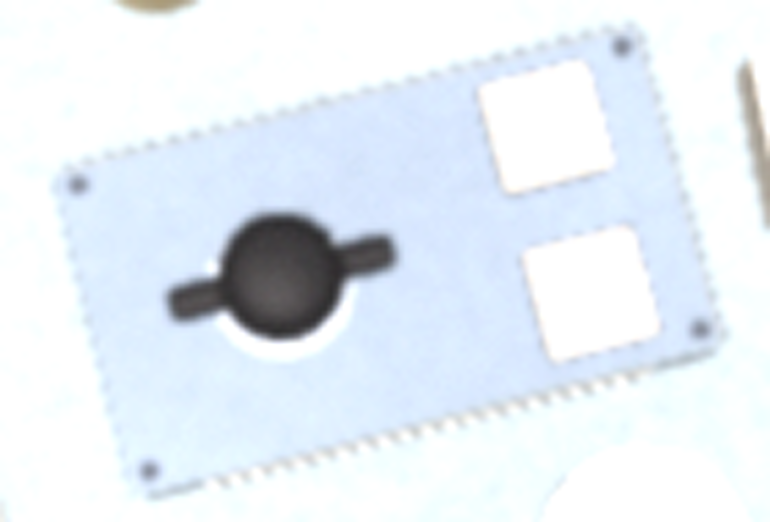

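The stop, wings, modules and box corners are clear, but the keys are saturated. I'll measure with masks.

```bash
python3 - <<'E'
import cv2,numpy as np
from h import *
from cell import viewer
m=viewer.camera_model("top")
a=cv2.imread("pics/a_top.png")
g=a.max(2); 
x0,y0=215,140
roi=g[y0:235,x0:355]
def comp(mask,lo,hi,name):
    n,l,st,ce=cv2.connectedComponentsWithStats(mask.astype(np.uint8))
    for i in range(1,n):
        if lo<st[i,4]<hi:
            c=max(cv2.findContours((l==i).astype(np.uint8),0,2)[0],key=cv2.contourArea)
            r=cv2.minAreaRect(c); print(name,ce[i]+[x0,y0],st[i],r[1],r[2])
print(roi[190-140,265-215],roi[180-140,290-215],roi[194-140,322-215], a[185,330],a[180,290],a[162,308])
comp(roi>170,30,400,"key")
comp(roi<32,100,2000,"mush")
b=(a[y0:235,x0:355,2].astype(int)-a[y0:235,x0:355,0])
comp(b>0,200,2000,"mod")
z=cv2.resize(a[145:210,290:345],None,fx=10,fy=9,interpolation=cv2.INTER_CUBIC);cv2.imwrite("pics/a_k.png",z)
E
```

```text
30 107 211 [108 109 111] [107  96  89] [117 123 126]
key [314.40566038 161.52830189] [ 94  16  12  12 106] (9.943960189819336, 10.186494827270508) 75.96376037597656
key [322.85   192.2125] [103  47  10  11  80] (9.803058624267578, 9.17060375213623) 71.56504821777344
key [331.77846154 229.23384615] [100  82  35  13 325] (12.0, 34.0) 90.0
mush [265.8705036 189.6882494] [ 32  40  39  21 417] (20.687541961669922, 35.38361358642578) 47.290611267089844
mod [313.52681388 162.97791798] [ 87  12  24  23 317] (19.887920379638672, 20.130455017089844) 75.96376037597656
mod [321.90406977 192.84302326] [ 95  41  25  24 344] (20.130455017089844, 20.37299156188965) 75.96376037597656
```

View pics/a_k.png

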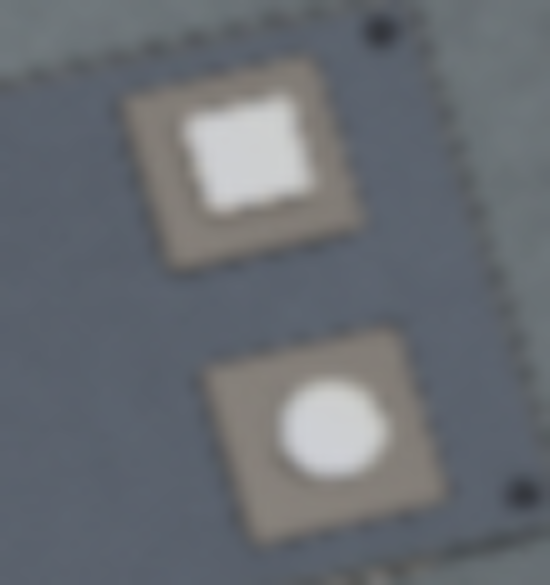

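The round reset key is at (322.9,192.2), nearer the robot. The square start key is at (314.4,161.5).

```bash
python3 - <<'E'
import cv2,numpy as np
from h import *
from cell import viewer
m=viewer.camera_model("top"); ms=viewer.camera_model("scene")
a=cv2.imread("pics/a_top.png")
R=px2plane(m,322.85,192.21,.08);S=px2plane(m,314.41,161.53,.08)
print("reset",R,"start",S,np.linalg.norm(R-S))
ex=(S-R)/np.linalg.norm(S-R); ey=np.array([-ex[1],ex[0],0]); yaw=np.arctan2(ex[1],ex[0]);print("yaw",yaw,np.degrees(yaw))
print("stop pred",(R+S)/2+ey*.12)
y0,x0=140,215
# wings axis
mk=(a.max(2)<36); mk[:y0]=0;mk[235:]=0;mk[:,:235]=0;mk[:,300:]=0
mk=cv2.morphologyEx(mk.astype(np.uint8),cv2.MORPH_OPEN,np.ones((2,2)))
c=max(cv2.findContours(mk,0,1)[0],key=cv2.contourArea).reshape(-1,2).astype(float)
(cx,cy),(w,h),an=cv2.minAreaRect(c.astype(np.float32)); print((cx,cy),w,h,an)
ctr=px2plane(m,265.8,189.7,.090)
print("stop meas",ctr)
M=cv2.moments(mk,True);print("axis cen",M['m10']/M['m00'],M['m01']/M['m00'])
ys,xs=np.nonzero(mk); P=np.array([px2plane(m,x,y,.086)[:2] for x,y in zip(xs,ys)])
cc=P.mean(0);w,v=np.linalg.eigh(np.cov((P-cc).T));print("cen@.086",cc,"axis deg",np.degrees(np.arctan2(v[1,1],v[0,1])))
for n,p in (("reset",R),("start",S),("stop",np.r_[ctr[:2],.104])): print(n,"scene px",proj(ms,p))
z=cv2.imread("pics/a_scene.png")[140:260,140:370]; cv2.imwrite("pics/a_sz.png",cv2.resize(z,None,fx=3.4,fy=3.4,interpolation=cv2.INTER_CUBIC))
for n,(u,v,zz) in dict(bottle=(240,113,.15),beaker=(316,100,.139),rack=(383,160,.08),dish=(332,241,.028),tubeL=(236,254,.015),tubeR=(297,248,.015),jar=(184,187,.075)).items(): print(n,px2plane(m,u,v,zz))
E
```

```text
reset [ 0.56454093 -0.06495328  0.08      ] start [ 0.63224244 -0.04667338  0.08      ] 0.07012595326367572
yaw 0.26371864691083696 15.109965446891723
stop pred [0.56711099 0.06003795 0.08      ]
(267.0294189453125, 190.88235473632812) 35.410194396972656 21.10059928894043 14.03624439239502
stop meas [0.5678738  0.05982394 0.09      ]
axis cen 266.87637969094925 190.8719646799117
cen@.086 [0.56574698 0.05745334] axis deg 105.16590815791895
reset scene px [230.16557514 166.42929717]
start scene px [219.43216575 183.95465641]
stop scene px [269.24420814 179.23813706]
bottle [0.72077736 0.11468854 0.15      ]
beaker [ 0.75321647 -0.04375552  0.139     ]
rack [ 0.63706429 -0.1977128   0.08      ]
dish [ 0.45806326 -0.09206717  0.028     ]
tubeL [0.42599774 0.12696598 0.015     ]
tubeR [ 0.44106563 -0.01333495  0.015     ]
jar [0.57362217 0.24002216 0.075     ]
```

View pics/a_sz.png

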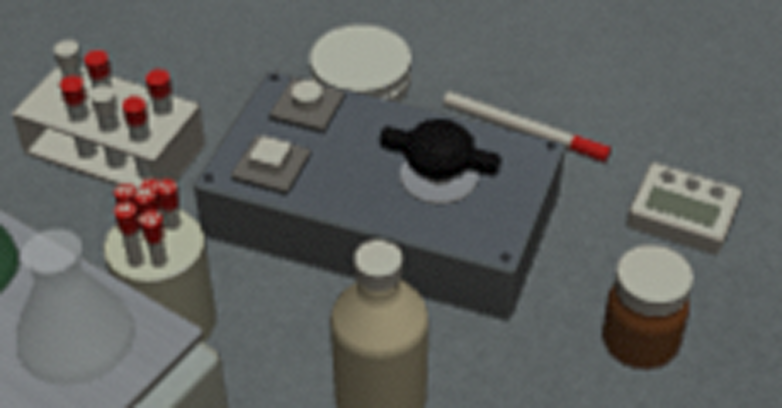

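Both views agree. The stop axis is at about (0.567, 0.060), reset is at (0.5645, -0.065), and the wings lie along 105°. My helper will turn world targets into tool shifts.

```bash
cat >> h.py <<'E'
from scipy.spatial.transform import Rotation as Ro
AX=np.array([.567,.060]); RS=np.array([.5645,-.065])
def shift(xyz,yaw=None):
    """tip-target (world, fingertip of shut gripper) -> tx,ty,tz,turn"""
    from cell import observe
    s=observe();R=Ro.from_rotvec(s['tool_rot']).as_matrix()
    tgt=np.array(xyz)+[0,0,.073]
    d=R.T@(tgt-s['ee_pos'])*1000
    y0=np.degrees(np.arctan2(R[1,0],R[0,0])); t=None if yaw is None else -np.radians((yaw-y0+180)%360-180)
    return np.round(d,1),t,round(y0,1)
E
python3 -c "
from h import *
print(shift([*AX,.150],105))"
```

```text
(array([ 536.6, -381.9,   80.9]), np.float64(-1.3828155890962575), np.float64(25.8))
```

```bash
python3 -m inch '[{"tx":41,"ty":-29,"turn":-0.1},{"tx":82,"ty":-59,"turn":-0.2},{"tx":123,"ty":-88,"turn":-0.3},{"tx":164,"ty":-117,"turn":-0.4},{"tx":205,"ty":-146,"turn":-0.5},{"tx":246,"ty":-175,"turn":-0.6},{"tx":287,"ty":-204,"turn":-0.7},{"tx":328,"ty":-234,"turn":-0.8},{"tx":350,"ty":-250,"turn":-0.9},{"tx":370,"ty":-265,"turn":-1.0}]' 0
python3 -c "
from h import *
print(shift([*AX,.150],105))"
```

```text
(array([ 536.6, -381.9,   80.9]), np.float64(-1.3828155890962575), np.float64(25.8))$[0]: bad value
```

```bash
python3 -m inch '[{"tx":41,"ty":-29,"tz":0,"turn":-0.1},{"tx":82,"ty":-59,"tz":0,"turn":-0.2},{"tx":123,"ty":-88,"tz":0,"turn":-0.3},{"tx":164,"ty":-117,"tz":0,"turn":-0.4},{"tx":205,"ty":-146,"tz":0,"turn":-0.5},{"tx":246,"ty":-175,"tz":0,"turn":-0.6},{"tx":287,"ty":-204,"tz":0,"turn":-0.7},{"tx":328,"ty":-234,"tz":0,"turn":-0.8},{"tx":350,"ty":-250,"tz":0,"turn":-0.9},{"tx":370,"ty":-265,"tz":0,"turn":-1.0}]' 0
python3 -c "
from h import *
print(shift([*AX,.150],105))"
```

```text
time_s: 1.1
ee_pos: [0.4683, -0.1156, 0.3032]
tool_rot: [-2.343, -2.089, -0.001]
contact_force: [0.2, 0.3, 0.1]
finger_gap: 0.0001
(array([185.6,  78.1,  80.5]), np.float64(-0.376454130414981), np.float64(83.4))
```

```bash
python3 -m inch '[{"tx":40,"ty":17,"tz":0,"turn":-0.1},{"tx":80,"ty":34,"tz":0,"turn":-0.2},{"tx":120,"ty":50,"tz":0,"turn":-0.3},{"tx":160,"ty":67,"tz":20,"turn":-0.38},{"tx":186,"ty":78,"tz":50,"turn":-0.38},{"tx":186,"ty":78,"tz":80,"turn":-0.38},{"tx":186,"ty":78,"tz":80,"turn":-0.38},{"tx":186,"ty":78,"tz":80,"turn":-0.38}]'
python3 - <<'E'
from h import *
from cell import viewer,observe
import cv2
print(shift([*AX,.150],105), observe()['joint_pos'])
for n in ("scene","wrist"):
    a=viewer.get_image(n); cv2.imwrite(f"pics/b_{n}.png",a)
a=cv2.imread("pics/b_scene.png")[120:260,140:370]; cv2.imwrite("pics/b_sz.png",cv2.resize(a,None,fx=3.4,fy=3.4,interpolation=cv2.INTER_CUBIC))
E
```

```text
time_s: 1.9
ee_pos: [0.5661, 0.0603, 0.2232]
tool_rot: [-1.906, -2.492, 0.001]
contact_force: [0.5, 0.2, 0.4]
finger_gap: 0.0003
(array([-0.5,  0.8,  0.2]), np.float64(0.0034128836856244403), np.float64(105.2)) [-0.00621652  0.40261537 -0.09285058  1.07921065  0.00201683  1.29935885]
```

View pics/b_sz.png

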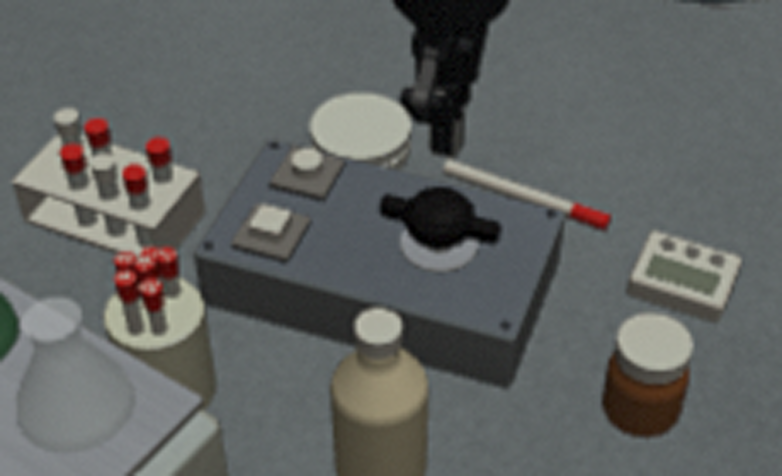

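View pics/b_wrist.png

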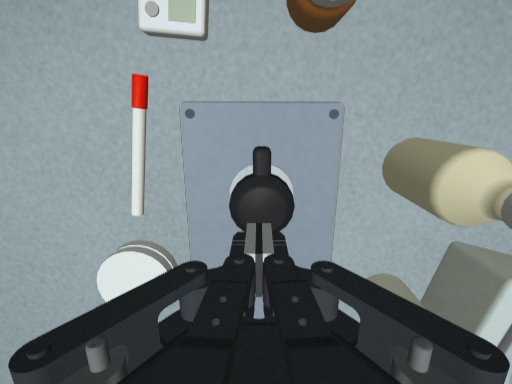

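The fingers stand above the head. In the wrist view the head is centred near (262,203) and the left wing points up at (262,158). I'll check that pixel against the position from the top view.

```bash
python3 - <<'E'
from h import *
from cell import viewer,observe
import cv2
m=viewer.camera_model("wrist"); s=observe(); T=np.eye(4);T[:3,:3]=Ro.from_rotvec(s['tool_rot']).as_matrix();T[:3,3]=s['ee_pos'];T=T@m['mount']
print(proj(m,[*AX,.104],T)); 
a=cv2.imread("pics/b_wrist.png"); k=a[170:238,215:310].max(2); 
u=np.array([np.cos(np.radians(105.2)),np.sin(np.radians(105.2))])
print("wing tip pred",proj(m,[*(AX+.046*u),.094],T))
cv2.imwrite("pics/b_wz.png",cv2.resize(a[130:270,200:330],None,fx=4,fy=4))
# outline of head: rows widths
w=a.max(2)[:,215:310]<60
for r in range(140,235,4):
    x=np.nonzero(w[r])[0]; print(r, (x.min()+215,x.max()+215) if len(x) else None,end=' ')
E
```

```text
[256.93015882 207.06684879]
wing tip pred [256.84072944 143.60715027]
140 None 144 None 148 (np.int64(255), np.int64(268)) 152 (np.int64(253), np.int64(270)) 156 (np.int64(253), np.int64(270)) 160 (np.int64(253), np.int64(270)) 164 (np.int64(253), np.int64(270)) 168 (np.int64(253), np.int64(270)) 172 (np.int64(253), np.int64(270)) 176 (np.int64(247), np.int64(277)) 180 (np.int64(241), np.int64(281)) 184 (np.int64(237), np.int64(286)) 188 (np.int64(235), np.int64(288)) 192 (np.int64(232), np.int64(290)) 196 (np.int64(231), np.int64(292)) 200 (np.int64(230), np.int64(292)) 204 (np.int64(230), np.int64(293)) 208 (np.int64(230), np.int64(293)) 212 (np.int64(231), np.int64(292)) 216 (np.int64(232), np.int64(291)) 220 (np.int64(234), np.int64(289)) 224 (np.int64(237), np.int64(286)) 228 (np.int64(241), np.int64(281)) 232 (np.int64(244), np.int64(279))
```

View pics/b_wz.png

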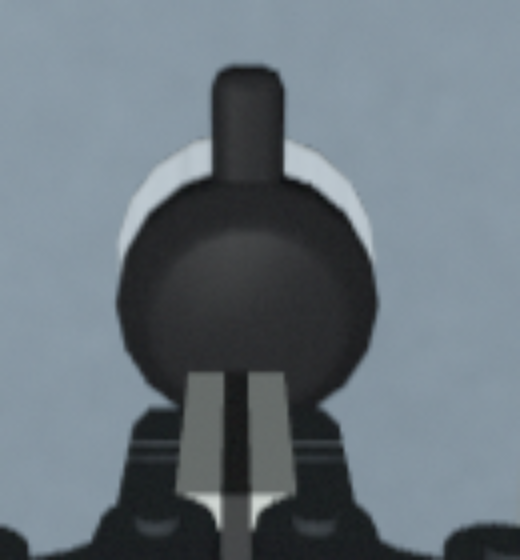

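The wrist view puts the head about 3 mm further along +15°, so I'll use the scene view to arbitrate.

```bash
python3 - <<'E'
from h import *
from cell import viewer
import cv2
m=viewer.camera_model("scene"); a=cv2.imread("pics/b_scene.png")
k=(a.max(2)<34).astype(np.uint8); k[:172]=0;k[:,:245]=0;k[:,295:]=0;k[205:]=0
n,l,st,ce=cv2.connectedComponentsWithStats(k)
i=1+np.argmax(st[1:,4]); print(st[i],ce[i])
ys,xs=np.nonzero(l==i)
for r in range(st[i,1],st[i,1]+st[i,3]): q=xs[ys==r]; print(r,q.min(),q.max(),end='; ')
u=np.array([np.cos(np.radians(105.1)),np.sin(np.radians(105.1))])
for d in (0,.003):
    c=AX+d*np.array([.966,.26])
    print(d,"wing tips mid",[proj(m,[*(c+q*u),.086]) for q in (.046,-.046)], "head mid",proj(m,[*c,.088]))
# keys white blobs
w=(a.min(2)>150).astype(np.uint8);w[:150]=0;w[200:]=0;w[:,:205]=0;w[:,238:]=0
n,l,st,ce=cv2.connectedComponentsWithStats(w); print(st[1:],ce[1:])
for q in ce[1:]: print(px2plane(m,*q,.078))
print(px2plane(m,229.8,167.5,.08))
E
```

```text
[252 175  35  18 367] [269.01362398 183.71662125]
175 268 270; 176 264 273; 177 263 275; 178 253 276; 179 252 277; 180 252 278; 181 252 278; 182 252 278; 183 254 278; 184 258 281; 185 259 285; 186 260 286; 187 260 286; 188 261 286; 189 262 285; 190 263 285; 191 264 273; 192 266 271; 0 wing tips mid [array([287.06107689, 188.74348879]), array([251.98344188, 180.0032001 ])] head mid [269.35749272 183.75007761]
0.003 wing tips mid [array([286.70821746, 189.55446177]), array([251.56733844, 180.77986342])] head mid [268.97177489 184.54362743]
[[232 150   6  14  66]
 [227 164   7   5  29]
 [214 181  11   7  48]] [[234.92424242 156.65151515]
 [230.         166.13793103]
 [219.10416667 183.8125    ]]
[ 0.52398247 -0.08012966  0.078     ]
[ 0.56214664 -0.06747304  0.078     ]
[ 0.6307801  -0.04907536  0.078     ]
[ 0.56842481 -0.06316583  0.08      ]
```

The scene view agrees with the top view, so I'll keep the estimate with a 1 mm nudge and lower the tips to just above the crown.

```bash
python3 -m inch '[{"tx":-0.5,"ty":2,"tz":20,"turn":0},{"tx":-0.5,"ty":2,"tz":38,"turn":0},{"tx":-0.5,"ty":2,"tz":42,"turn":0},{"tx":-0.5,"ty":2,"tz":42,"turn":0}]'
python3 -m inch '[{"tx":0,"ty":0,"tz":2,"turn":0},{"tx":0,"ty":0,"tz":4,"turn":0},{"tx":0,"ty":0,"tz":4,"turn":0}]'
python3 -m inch '[{"tx":0,"ty":0,"tz":2,"turn":0},{"tx":0,"ty":0,"tz":2,"turn":0}]'
python3 -m inch '[{"tx":0,"ty":0,"tz":2,"turn":0},{"tx":0,"ty":0,"tz":2,"turn":0}]'
```

```text
time_s: 2.4
ee_pos: [0.5698, 0.0594, 0.1841]
tool_rot: [-1.91, -2.494, -0.004]
contact_force: [-0.2, -0.5, -0.1]
finger_gap: -0.0002
time_s: 2.7
ee_pos: [0.5701, 0.0593, 0.1807]
tool_rot: [1.91, 2.493, 0.005]
contact_force: [0.0, 0.1, 0.0]
finger_gap: -0.0001
time_s: 2.9
ee_pos: [0.5701, 0.0594, 0.1787]
tool_rot: [1.91, 2.493, 0.005]
contact_force: [0.2, 0.6, 0.3]
finger_gap: 0.0002
time_s: 3.1
ee_pos: [0.5703, 0.0594, 0.1767]
tool_rot: [1.91, 2.493, 0.006]
contact_force: [-0.3, -0.2, -0.2]
finger_gap: -0.0
```

```bash
python3 -m inch '[{"tx":0,"ty":0,"tz":1.5,"turn":0},{"tx":0,"ty":0,"tz":1.5,"turn":0}]'
python3 -m inch '[{"tx":0,"ty":0,"tz":1.5,"turn":0},{"tx":0,"ty":0,"tz":1.5,"turn":0}]'
python3 -m inch '[{"tx":0,"ty":0,"tz":2,"turn":0},{"tx":0,"ty":0,"tz":2,"turn":0}]'
```

```text
time_s: 3.3
ee_pos: [0.5704, 0.0594, 0.1754]
tool_rot: [1.909, 2.493, 0.006]
contact_force: [-0.9, -0.4, 2.9]
finger_gap: -0.0
time_s: 3.5
ee_pos: [0.5704, 0.0595, 0.1743]
tool_rot: [1.909, 2.493, 0.006]
contact_force: [-2.2, 0.3, 4.2]
finger_gap: -0.0001
time_s: 3.7
ee_pos: [0.5704, 0.0595, 0.1727]
tool_rot: [1.909, 2.493, 0.006]
contact_force: [-1.4, -0.4, 4.4]
finger_gap: 0.0003
```

Contact came at a TCP height of about 0.176. I'll press to 12.5–13 mm below that.

```bash
python3 -m inch '[{"tx":0,"ty":0,"tz":2,"turn":0},{"tx":0,"ty":0,"tz":4,"turn":0},{"tx":0,"ty":0,"tz":6,"turn":0},{"tx":0,"ty":0,"tz":6,"turn":0}]'
python3 -m inch '[{"tx":0,"ty":0,"tz":1.5,"turn":0},{"tx":0,"ty":0,"tz":3,"turn":0},{"tx":0,"ty":0,"tz":3,"turn":0}]'
```

```text
time_s: 4.1
ee_pos: [0.5704, 0.0595, 0.1668]
tool_rot: [1.909, 2.492, 0.006]
contact_force: [-1.5, 0.9, 3.7]
finger_gap: -0.0002
time_s: 4.4
ee_pos: [0.5704, 0.0594, 0.1641]
tool_rot: [1.909, 2.492, 0.007]
contact_force: [-1.5, 0.3, 7.2]
finger_gap: -0.0001
```

```bash
python3 -m inch '[{"tx":0,"ty":0,"tz":1,"turn":0},{"tx":0,"ty":0,"tz":1,"turn":0}]'
```

```text
time_s: 4.6
ee_pos: [0.5704, 0.0595, 0.1636]
tool_rot: [1.909, 2.492, 0.007]
contact_force: [-2.2, 0.1, 7.0]
finger_gap: 0.0004
```

```bash
python3 -m inch '[{"tx":0,"ty":0,"tz":1.2,"turn":0},{"tx":0,"ty":0,"tz":1.2,"turn":0}]'
python3 -m inch '[{"tx":0,"ty":0,"tz":-5,"turn":0},{"tx":0,"ty":0,"tz":-20,"turn":0},{"tx":0,"ty":0,"tz":-45,"turn":0},{"tx":0,"ty":0,"tz":-45,"turn":0}]'
python3 - <<'E'
from cell import viewer
import cv2
a=viewer.get_image("scene"); cv2.imwrite("pics/c_scene.png",a)
cv2.imwrite("pics/c_sz.png",cv2.resize(a[120:260,140:370],None,fx=3.4,fy=3.4,interpolation=cv2.INTER_CUBIC))
E
```

```text
time_s: 4.8
ee_pos: [0.5704, 0.0595, 0.1628]
tool_rot: [1.909, 2.492, 0.007]
contact_force: [-2.0, -0.1, 6.9]
finger_gap: 0.0002
time_s: 5.2
ee_pos: [0.572, 0.0594, 0.2108]
tool_rot: [1.906, 2.488, 0.012]
contact_force: [1.3, -0.6, -0.5]
finger_gap: -0.0001
```

View pics/c_sz.png

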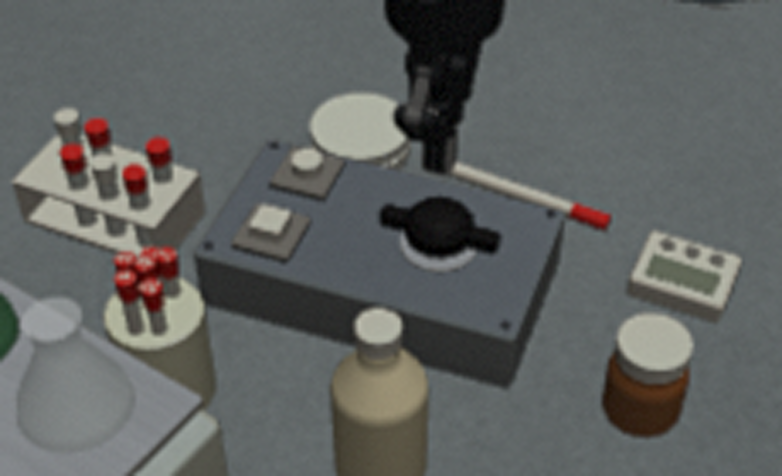

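The head sits lower, with less of the white ring showing under it, so it is latched with the hand off. Next I'll place the tips beside the left wing on its counter-clockwise side.

```bash
cat >> h.py <<'E'
AX=np.array([.568,.0603])
def wp(r,off,th,z):
    a=np.radians(105.1)-th
    u=np.array([np.cos(a),np.sin(a)]);t=np.array([-u[1],u[0]])
    return shift([*(AX+r*u+off*t),z],np.degrees(a))
E
python3 -c "
from h import *
print(wp(.041,.034,0,.138));print(wp(.041,.034,0,.070))"
```

```text
(array([ 42.8, -37. ,  -2.1]), np.float64(4.463408537085636e-05), np.float64(105.1))
(array([ 42.8, -37.6,  65.8]), np.float64(4.463408537085636e-05), np.float64(105.1))
```

```bash
python3 -m inch '[{"tx":21,"ty":-18,"tz":-2,"turn":0},{"tx":43,"ty":-37,"tz":-2,"turn":0},{"tx":43,"ty":-37,"tz":10,"turn":0},{"tx":43,"ty":-37.5,"tz":30,"turn":0},{"tx":43,"ty":-37.5,"tz":45,"turn":0},{"tx":43,"ty":-37.5,"tz":45,"turn":0}]'
python3 - <<'E'
from h import *
print(wp(.041,.034,0,.070))
from cell import viewer
import cv2
a=viewer.get_image("scene")
cv2.imwrite("pics/d_sz.png",cv2.resize(a[120:260,140:370],None,fx=3.4,fy=3.4,interpolation=cv2.INTER_CUBIC))
a=viewer.get_image("wrist")
cv2.imwrite("pics/d_w.png",a)
E
```

```text
time_s: 5.85
ee_pos: [0.5224, 0.0908, 0.1604]
tool_rot: [1.91, 2.493, 0.004]
contact_force: [-1.0, 0.2, 0.3]
finger_gap: -0.0003
(array([-0.4,  2.1, 17.4]), np.float64(-0.00016018884625148487), np.float64(105.1))
```

View pics/d_sz.png

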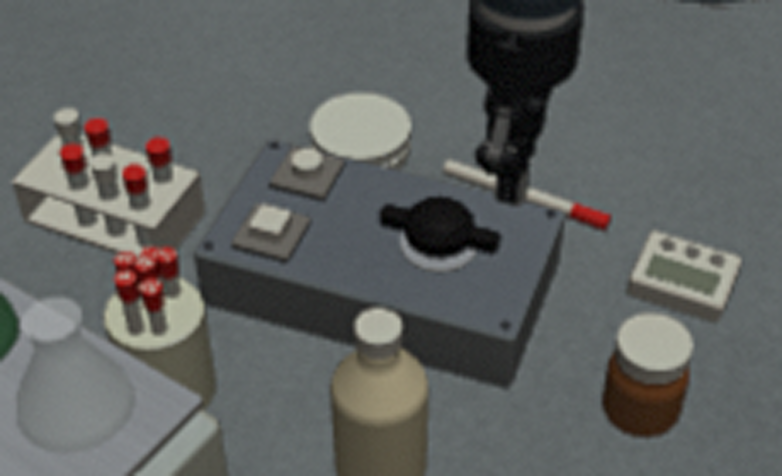

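View pics/d_w.png

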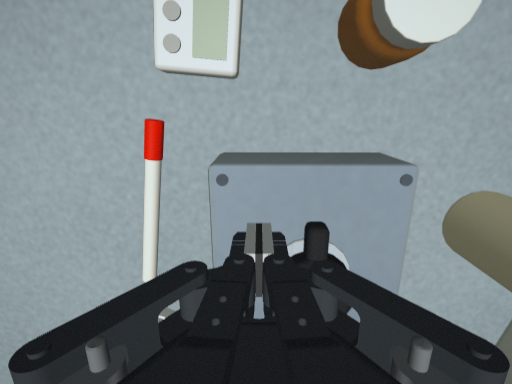

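The tips are beside the left wing at wrist pixel (316,240) with a clear gap. Descending to wing height.

```bash
python3 -m inch '[{"tx":-0.5,"ty":0.5,"tz":9,"turn":0},{"tx":-0.5,"ty":1,"tz":17,"turn":0},{"tx":-0.5,"ty":2,"tz":17,"turn":0},{"tx":-0.5,"ty":2,"tz":17,"turn":0}]'
python3 -c "
from h import *
print(wp(.041,.034,0,.070));
for off,th in ((.0215,0),(.0215,.1),(.0215,.2),(.0215,.3),(.0215,.4),(.0215,.5),(.0215,.6)): print(off,th,wp(.041,off,th,.07))"
```

```text
time_s: 6.35
ee_pos: [0.5262, 0.091, 0.1457]
tool_rot: [1.908, 2.491, 0.008]
contact_force: [0.1, 0.0, -0.1]
finger_gap: -0.0001
(array([ 0.5, -1.7,  2.7]), np.float64(-0.0002707281830057774), np.float64(105.1))
0.0215 0 (array([ 0.5, 10.8,  2.8]), np.float64(-0.0002707281830057774), np.float64(105.1))
0.0215 0.1 (array([ 2.4, 15. ,  2.8]), np.float64(0.09972927181699393), np.float64(105.1))
0.0215 0.2 (array([ 4. , 19.4,  2.8]), np.float64(0.19972927181699413), np.float64(105.1))
0.0215 0.3 (array([ 5. , 23.9,  2.8]), np.float64(0.2997292718169943), np.float64(105.1))
0.0215 0.4 (array([ 5.6, 28.5,  2.9]), np.float64(0.399729271816994), np.float64(105.1))
0.0215 0.5 (array([ 5.8, 33.1,  2.9]), np.float64(0.4997292718169937), np.float64(105.1))
0.0215 0.6 (array([ 5.5, 37.7,  2.9]), np.float64(0.5997292718169944), np.float64(105.1))
```

```bash
python3 -m inch '[{"tx":0.5,"ty":5,"tz":2.5,"turn":0},{"tx":0.5,"ty":11,"tz":2.5,"turn":0},{"tx":2.5,"ty":15,"tz":2.5,"turn":0.1},{"tx":4,"ty":19.5,"tz":2.5,"turn":0.2},{"tx":5,"ty":24,"tz":2.5,"turn":0.3},{"tx":5,"ty":24,"tz":2.5,"turn":0.3}]'
python3 - <<'E'
from h import *
print(wp(.041,.0215,.3,.070))
from cell import viewer
import cv2
a=viewer.get_image("scene")
cv2.imwrite("pics/e_sz.png",cv2.resize(a[120:260,140:370],None,fx=3.4,fy=3.4,interpolation=cv2.INTER_CUBIC))
a=viewer.get_image("wrist")
cv2.imwrite("pics/e_w.png",a)
E
```

```text
time_s: 6.95
ee_pos: [0.5488, 0.1023, 0.1434]
tool_rot: [2.259, 2.179, 0.009]
contact_force: [0.1, 0.1, -0.4]
finger_gap: 0.0002
(array([-0.3, -0.8,  0.4]), np.float64(0.0003044903715348606), np.float64(87.9))
```

View pics/e_sz.png

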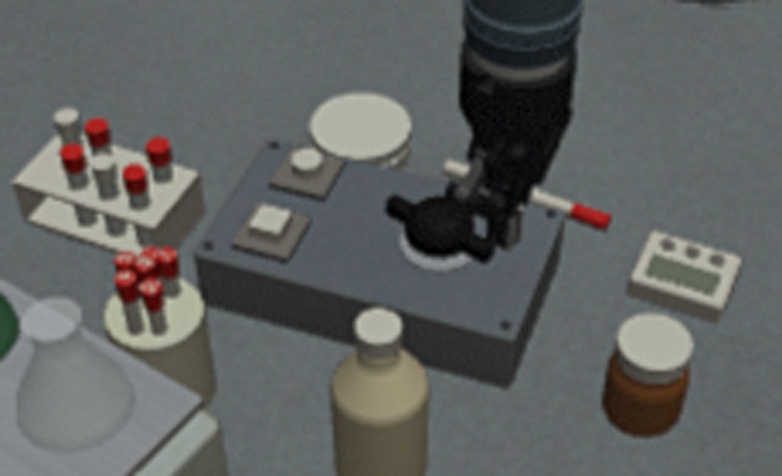

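View pics/e_w.png

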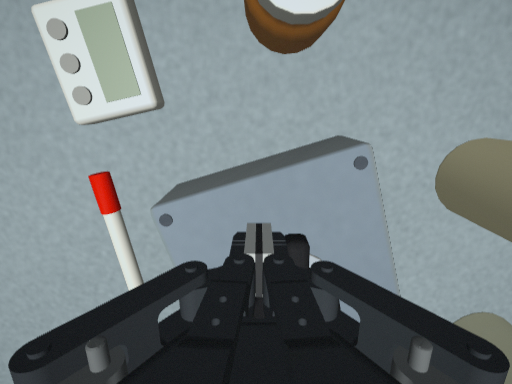

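The wing is turning: its near tip in the zoomed scene view moved from (497,240) to (485,250). Continuing the arc.

```bash
python3 -c "
from h import *
for th in (.4,.5,.6,.7,.8,.9): print(th,wp(.041,.0215,th,.07))"
```

```text
0.4 (array([1.8, 3.6, 0.5]), np.float64(0.10195838104946689), np.float64(88.0))
0.5 (array([3.3, 8. , 0.5]), np.float64(0.2019583810494666), np.float64(88.0))
0.6 (array([ 4.3, 12.5,  0.6]), np.float64(0.3019583810494668), np.float64(88.0))
0.7 (array([ 4.9, 17.1,  0.6]), np.float64(0.401958381049467), np.float64(88.0))
0.8 (array([ 5.1, 21.7,  0.6]), np.float64(0.5019583810494667), np.float64(88.0))
0.9 (array([ 4.7, 26.3,  0.7]), np.float64(0.6019583810494669), np.float64(88.0))
```

```bash
python3 -m inch '[{"tx":2,"ty":3.5,"tz":0,"turn":0.1},{"tx":3.5,"ty":8,"tz":0,"turn":0.2},{"tx":4.5,"ty":12.5,"tz":0,"turn":0.3},{"tx":5,"ty":17,"tz":0,"turn":0.4},{"tx":5,"ty":17,"tz":0,"turn":0.4}]'
python3 - <<'E'
from h import *
print(wp(.041,.0215,.7,.070))
from cell import viewer
import cv2
a=viewer.get_image("scene")
cv2.imwrite("pics/f_sz.png",cv2.resize(a[120:260,140:370],None,fx=3.4,fy=3.4,interpolation=cv2.INTER_CUBIC))
E
```

```text
time_s: 7.55
ee_pos: [0.566, 0.1068, 0.1437]
tool_rot: [2.645, 1.692, 0.011]
contact_force: [-1.8, 1.0, 1.1]
finger_gap: 0.0001
(array([-0.3, -0. ,  0.7]), np.float64(0.0036718018158731834), np.float64(65.2))
```

View pics/f_sz.png

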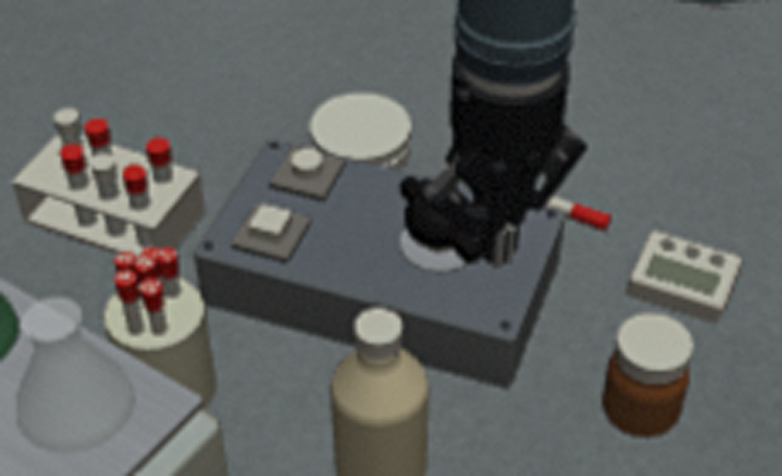

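The white ring shows more again, so the head appears to have risen. I'll push slightly further to be sure.

```bash
python3 -m inch '[{"tx":0,"ty":2.5,"tz":0,"turn":0.05},{"tx":0,"ty":4.5,"tz":0,"turn":0.1},{"tx":0,"ty":4.5,"tz":0,"turn":0.1},{"tx":0,"ty":4.5,"tz":0,"turn":0.1}]'
python3 - <<'E'
from cell import viewer
import cv2
a=viewer.get_image("scene")
cv2.imwrite("pics/g_sz.png",cv2.resize(a[120:260,140:370],None,fx=3.4,fy=3.4,interpolation=cv2.INTER_CUBIC))
E
```

```text
time_s: 8.0
ee_pos: [0.5694, 0.1053, 0.1436]
tool_rot: [2.724, 1.564, 0.011]
contact_force: [-0.1, 2.5, 0.5]
finger_gap: -0.0002
```

View pics/g_sz.png

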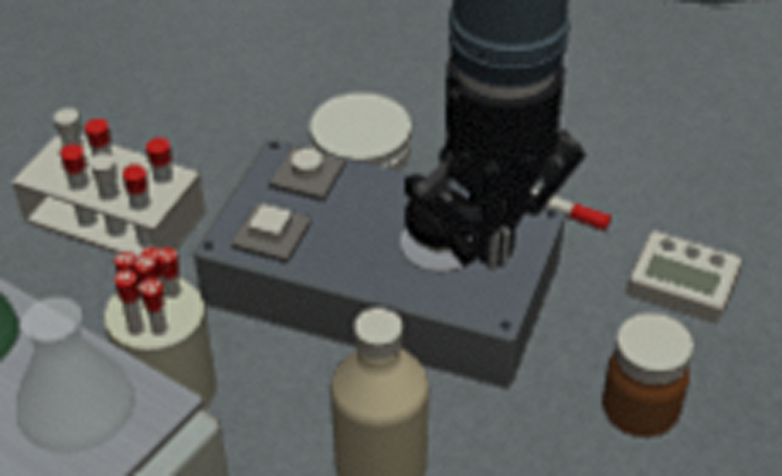

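The head is out. Backing off along the reverse arc, then up.

```bash
python3 -c "
from h import *
for th,o in ((.6,.0215),(.4,.0215),(.2,.026),(0.05,.03),(0,.04)): print(th,wp(.043,o,th,.07))"
```

```text
0.6 (array([-1.4, -7.9,  0.6]), np.float64(-0.1924944925323476), np.float64(59.7))
0.4 (array([ -8. , -14.9,   0.5]), np.float64(-0.3924944925323475), np.float64(59.7))
0.2 (array([-18.3, -24.1,   0.4]), np.float64(-0.5924944925323474), np.float64(59.7))
0.05 (array([-28.1, -29.7,   0.3]), np.float64(-0.7424944925323474), np.float64(59.7))
0 (array([-37.8, -37.3,   0.2]), np.float64(-0.7924944925323478), np.float64(59.7))
```

```bash
python3 -m inch '[{"tx":0,"ty":-4,"tz":0,"turn":-0.1},{"tx":-1.5,"ty":-8,"tz":0,"turn":-0.2},{"tx":-4,"ty":-11.5,"tz":0,"turn":-0.3},{"tx":-8,"ty":-16,"tz":0,"turn":-0.4},{"tx":-13,"ty":-20,"tz":0,"turn":-0.5},{"tx":-18,"ty":-24,"tz":0,"turn":-0.6},{"tx":-28,"ty":-30,"tz":0,"turn":-0.72},{"tx":-38,"ty":-37,"tz":0,"turn":-0.79},{"tx":-38,"ty":-38,"tz":0,"turn":-0.79},{"tx":-38,"ty":-38,"tz":-10,"turn":-0.79}]'
python3 -m inch '[{"tx":0,"ty":0,"tz":-30,"turn":0},{"tx":0,"ty":0,"tz":-60,"turn":0},{"tx":0,"ty":0,"tz":-60,"turn":0}]'
python3 - <<'E'
from cell import viewer
import cv2
a=viewer.get_image("scene")
cv2.imwrite("pics/h_scene.png",a)
cv2.imwrite("pics/h_sz.png",cv2.resize(a[120:260,140:370],None,fx=3.4,fy=3.4,interpolation=cv2.INTER_CUBIC))
from h import *
print(shift([*RS,.11],105))
E
```

```text
time_s: 9.05
ee_pos: [0.5166, 0.0913, 0.1526]
tool_rot: [1.914, 2.489, 0.007]
contact_force: [-0.5, 0.3, -0.0]
finger_gap: 0.0003
time_s: 9.35
ee_pos: [0.52, 0.0915, 0.2178]
tool_rot: [1.91, 2.482, 0.017]
contact_force: [0.4, 0.3, -0.5]
finger_gap: -0.0001
(array([-162.8,    3.4,   32.9]), np.float64(-0.002327054009685714), np.float64(104.9))
```

View pics/h_sz.png

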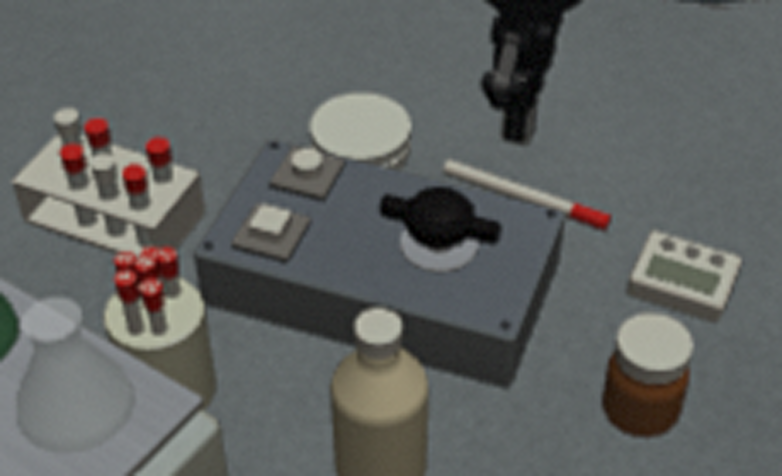

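The button is out and back at its rest angle, with its full ring visible, as in the first picture. Now to the reset key.

```bash
python3 -m inch '[{"tx":-45,"ty":1,"tz":0,"turn":0},{"tx":-90,"ty":2,"tz":0,"turn":0},{"tx":-135,"ty":3,"tz":0,"turn":0},{"tx":-163,"ty":3.5,"tz":0,"turn":0},{"tx":-163,"ty":3.5,"tz":15,"turn":0},{"tx":-163,"ty":3.5,"tz":35,"turn":0},{"tx":-163,"ty":3.5,"tz":35,"turn":0}]'
python3 - <<'E'
from cell import viewer,observe
import cv2
from h import *
s=observe()
a=viewer.get_image("scene")
cv2.imwrite("pics/i_sz.png",cv2.resize(a[120:260,140:370],None,fx=3.4,fy=3.4,interpolation=cv2.INTER_CUBIC))
a=viewer.get_image("wrist");cv2.imwrite("pics/i_w.png",a)
m=viewer.camera_model("wrist"); T=np.eye(4);T[:3,:3]=Ro.from_rotvec(s['tool_rot']).as_matrix();T[:3,3]=s['ee_pos'];T=T@m['mount']
print(proj(m,[*RS,.08],T),proj(m,[.6322,-.0467,.08],T)); 
print(shift([*RS,.086],105))
E
```

```text
time_s: 10.1
ee_pos: [0.5628, -0.0651, 0.1776]
tool_rot: [1.915, 2.488, 0.01]
contact_force: [-0.9, 0.2, -0.1]
finger_gap: 0.0002
[259.33075812 220.24242792] [364.52423152 219.46805404]
(array([-0.2,  0.1, 21.3]), np.float64(-0.0023421283129168432), np.float64(104.9))
```

View pics/i_sz.png

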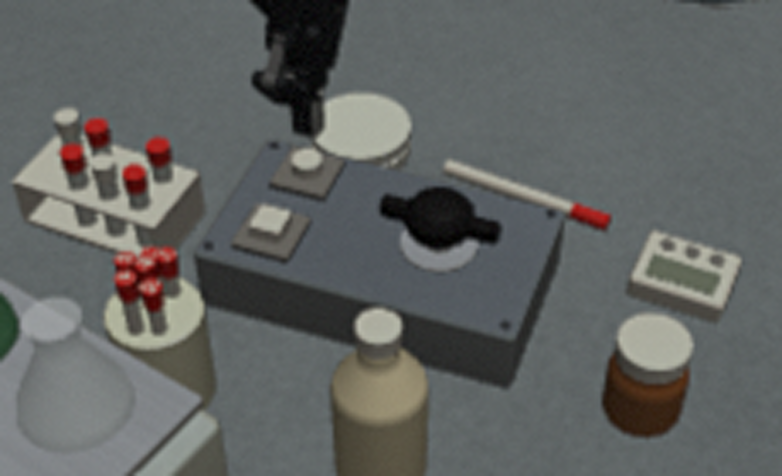

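View pics/i_w.png

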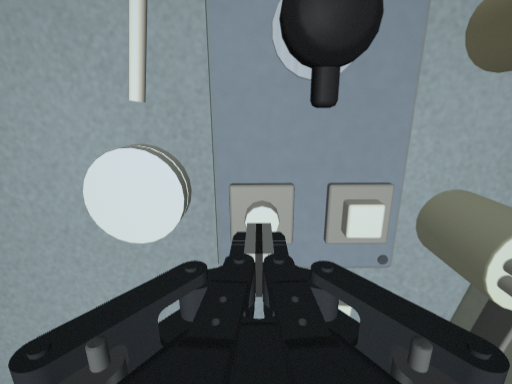

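The round key is under the tips at wrist pixel (262,218), and the square key at (364,220) is well clear. Lowering, then pressing.

```bash
python3 -m inch '[{"tx":0,"ty":1,"tz":10,"turn":0},{"tx":0,"ty":1,"tz":20,"turn":0},{"tx":0,"ty":1,"tz":22,"turn":0},{"tx":0,"ty":1,"tz":22,"turn":0}]'
python3 -m inch '[{"tx":0,"ty":0,"tz":2,"turn":0},{"tx":0,"ty":0,"tz":2,"turn":0}]'
python3 -m inch '[{"tx":0,"ty":0,"tz":2,"turn":0},{"tx":0,"ty":0,"tz":2,"turn":0}]'
python3 -m inch '[{"tx":0,"ty":0,"tz":2,"turn":0},{"tx":0,"ty":0,"tz":2,"turn":0}]'
```

```text
time_s: 10.6
ee_pos: [0.5648, -0.0643, 0.1577]
tool_rot: [1.912, 2.487, 0.011]
contact_force: [-0.3, -0.7, -0.3]
finger_gap: 0.0004
time_s: 10.8
ee_pos: [0.5649, -0.0643, 0.1556]
tool_rot: [1.912, 2.487, 0.011]
contact_force: [-0.5, 0.6, -0.4]
finger_gap: -0.0002
time_s: 11.0
ee_pos: [0.5648, -0.0643, 0.1536]
tool_rot: [1.912, 2.487, 0.011]
contact_force: [0.5, -0.1, -0.1]
finger_gap: -0.0002
time_s: 11.2
ee_pos: [0.5651, -0.0643, 0.1517]
tool_rot: [1.912, 2.487, 0.012]
contact_force: [1.6, -0.7, 0.9]
finger_gap: -0.0002
```

```bash
python3 -m inch '[{"tx":0,"ty":0,"tz":2,"turn":0},{"tx":0,"ty":0,"tz":3.5,"turn":0},{"tx":0,"ty":0,"tz":3.5,"turn":0}]'
python3 -m inch '[{"tx":0,"ty":0,"tz":1.5,"turn":0},{"tx":0,"ty":0,"tz":1.5,"turn":0}]'
python3 -m inch '[{"tx":0,"ty":0,"tz":1,"turn":0},{"tx":0,"ty":0,"tz":1,"turn":0}]'
```

```text
time_s: 11.5
ee_pos: [0.5651, -0.0643, 0.1482]
tool_rot: [1.912, 2.486, 0.012]
contact_force: [-0.9, -0.3, 3.4]
finger_gap: -0.0
time_s: 11.7
ee_pos: [0.5651, -0.0643, 0.1468]
tool_rot: [1.912, 2.486, 0.012]
contact_force: [-1.2, 1.2, 4.7]
finger_gap: 0.0002
time_s: 11.9
ee_pos: [0.5651, -0.0643, 0.1466]
tool_rot: [1.912, 2.486, 0.012]
contact_force: [-3.1, 0.4, 9.3]
finger_gap: -0.0
```

It has bottomed: the force rose to 9.3 N with no further travel. Lifting off and checking.

```bash
python3 -m inch '[{"tx":0,"ty":0,"tz":-5,"turn":0},{"tx":0,"ty":0,"tz":-25,"turn":0},{"tx":0,"ty":0,"tz":-65,"turn":0},{"tx":0,"ty":0,"tz":-100,"turn":0},{"tx":0,"ty":-40,"tz":-110,"turn":0},{"tx":0,"ty":-80,"tz":-110,"turn":0},{"tx":0,"ty":-120,"tz":-110,"turn":0},{"tx":0,"ty":-120,"tz":-110,"turn":0},{"tx":0,"ty":-120,"tz":-110,"turn":0}]'
python3 - <<'E'
from cell import viewer
import cv2
a=viewer.get_image("scene");cv2.imwrite("pics/j_scene.png",a)
b=cv2.imread("pics/a_scene.png")
d=cv2.absdiff(a,b).max(2)[130:260,135:370]; print("changed px in station/bystander region:",(d>40).sum())
cv2.imwrite("pics/j_sz.png",cv2.resize(a[120:260,140:370],None,fx=3.4,fy=3.4,interpolation=cv2.INTER_CUBIC))
a=viewer.get_image("top");cv2.imwrite("pics/j_top.png",a)
d=cv2.absdiff(a,cv2.imread("pics/a_top.png")).max(2)>40; import numpy as np
ys,xs=np.nonzero(d); print(len(ys),(xs.min(),xs.max(),ys.min(),ys.max()) if len(ys) else 0)
E
```

```text
time_s: 12.8
ee_pos: [0.4476, -0.0955, 0.2553]
tool_rot: [1.913, 2.485, 0.012]
contact_force: [0.0, 0.2, 0.5]
finger_gap: -0.0001
changed px in station/bystander region: 1
10053 (np.int64(240), np.int64(511), np.int64(203), np.int64(383))
```

View pics/j_sz.png

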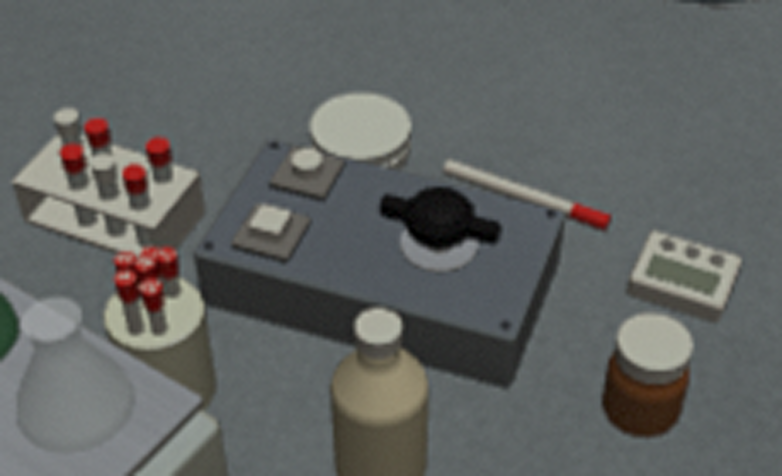

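View pics/j_top.png

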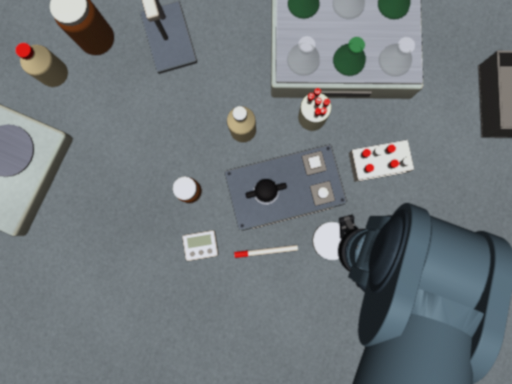

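The button is out, both keys are up, every bystander is where it was, and the arm is clear. Signing off.

```bash
python3 -c "
from cell import order,observe
print(observe()['time_s'],observe()['contact_force']); print(order.sign_off())"
```

```text
12.9 [0.28120282 0.52001367 0.13384971]
the job is handed in; nothing more can be done
None
```

I did the stop test in the order asked and handed it in at 12.9 s of the 48 s allowed. The gripper stayed shut and nothing was gripped or lifted.

- **Stop press:** I pressed the stop about 13 mm down with roughly 7 N and lifted off. The picture showed it staying latched. I did not feel for the end of travel at 14.5 mm, since it was already past the 11 mm latch point.
- **Release:** I pushed the left wing clockwise along its arc to an estimated 0.8 rad, with about 2.5 N. The button sprang out, and after I backed off it was at its rest angle again.
- **Reset:** I pressed the round key about 6 mm to its stop (9.3 N at the end) and let it up. I stayed clear of the square start key throughout.

**Last checks:** The final scene picture matched the first to within one pixel around the box and the bystanders. The top picture differed only where the arm now stands. The arm was clear, with readings at noise level.

**Disagreement:** The wrist camera placed the stop about 3 mm from where the other two cameras did. I used an estimate about 1 mm towards the wrist reading, and the press was about 2–3 mm off it, well within the 20 mm flat spot. I had no direct joint readings, so the latching, release and reset results rest on pictures, forces and travel.

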